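Zero a dial scale on the check plate

ROBOT

A 7-joint arm with a two-finger parallel gripper is mounted at the origin on the work surface. World frame = base frame: x ahead of the robot, y to its left, z up, the work surface at z = 0. Lengths are in m, angles in rad, forces in N, time in s.
With the tool pointing down it reaches from about 0.4 to 0.925 m from the base axis. Payload 4.1 kg.
Tool frame: the origin (TCP) lies at the very end of the fingers, on their centre line; the grasp point (between the pads) lies 19 mm behind it (bot.hold_point_z is the distance from the TCP to the grasp point, in m); z points along the fingers, y is the line along which they close (so a half turn about z gives the same grasp; the last joint's range is limited). The gripper opens to 85 mm and grips with 20 to 120 N. Pads are 22 mm wide; open, the fingers measure 114 mm over their backs; the gripper's body (76 mm by 85 mm) begins 54 mm behind the grasp point. The pads swing forward as they close: fully open they stand 13 mm farther back than shut.
Start: joints at [1.055, 0.398, 0.045, 1.537, -0.019, 1.207, -0.051], TCP at [0.263, -0.594, 0.194] pointing down, gripper open.
Joint ranges: [-2.82, 2.82], [-0.49, 2.23], [-1.37, 1.46], [0, 2.46], [-1.36, 4.5], [0.23, 2], [-2.94, 2.94]. Speed limits (rad/s): [2.57, 2.57, 3.14, 3.14, 3.14, 3.14, 3.14].

INTERFACE

Orientations are given as a rotation vector (axis times angle).
In Python, from rig import bot gives the robot as it stands.
- The arm moves only by the tool send_rows, never from a script. Its argument "plan" is a list of rows, each a list of 3 entries, a list of its own where there are three numbers: the turn, a rotation vector about the tool's x, y, z in degrees, then the shift along the tool's x, y, z in cm, then the opening, from 0 (shut) to 1 (fully open). In form: [[[wx, wy, wz], [tx, ty, tz], jaw], ...]. A call has 1 to 20 rows; each row shifts and turns the commanded pose from where the row before left it, along the tool's axes as they then stand; what a row does not reach is not made up. A row lasts 1/12 s, in which the tool goes at most 41.7 mm and 7.16 degrees, less where a joint would pass 70% of its speed; a pose out of reach is approached as far as the arm can. A call is refused whole if a number of a shift passes 4.17 or a number of a turn 7.16, either way. A call with a gripper value outside its range is refused whole. The fingers move at their own pace and stop on an object; "newtons" is the grip in N (left out, the last holds). Time passes only in rows, so rows that do not move let the fingers close. It gives the time, the measured TCP pose, the force, the opening and the grip force at its end, in the units of the state.
- bot.read_state(): the state, without advancing time (a new reading comes with each control period).
- bot.camera(name): name is "side" or "top" or "wrist"; returns a dict with "image" (384x512x3 uint8, red, green, blue), "z_map" (384x512 float32, m along the optical axis (not along the pixel's ray), 0 where there is no reading), "fx", "fy", "cx", "cy" (pixels), "R" (3x3) and "t" (3): a world point X has camera coordinates R X + t. Camera axes: x right, y down, z forward; pixel columns grow to the right and rows downward; lengths in m; the calibration is good to about 2 mm. A picture is of the moment at which its call begins.
- bot.finish_job(): hands the job in; it is judged then, once.
The state is a dict: "t": time; "joint_positions": joint angles; "qvel": joint speeds; "joint_efforts": joint torques, N m; "eef_pos": TCP position; "orientation": TCP orientation; "force": force on the tool from outside, world axes, zero at the start; "wrist_torque": the same for the moment, N m; "opening": finger opening in m; "finger_force": force on a finger pad.
Only numpy, scipy, OpenCV 4.12 (cv2) and the standard library are available. Lean on these libraries where they do the work, as an engineer would, in place of code of your own. Each camera call takes 0.05 s, during which the arm holds its last target. There are 200 camera calls.

TASK

Slide the T-shaped check plate up out of the slotted rack by its top edge and lean it on the sloping rest, letting go there; then take it again by its sides and lay it gently flat in the middle of the scale's round pan, letting go again. With the plate lying there and the needle settled, turn the dial's bezel until its zero mark stands right under the needle's tip. Leave the two cells in the rack and do not shift the other things on the bench.

Things in the scene. Friction and masses are not known exactly. Their poses are not given: they have to be found in the camera images.
- check_plate: T-shaped aluminium plate 9 mm thick, 0.15 to 0.25 kg: stem 62 mm wide, 80 mm long; cross head 96 mm wide, 28 mm long above it; 108 mm in all. Origin: middle of the stem's free (lower) edge, mid-thickness; x thickness, y width, z up the stem to the head. Starts upright in one of the rack's slots, lower edge on the rack's floor, the head above the walls (92 to 120 mm over the table).
- plate_mid (a point): centre of mass of the check plate: mid-thickness, on its middle line, 59 mm from the stem's free edge; axes as the plate's. Both faces of the plate are alike.
- rack: black slotted rack, fixed, 160 x 100 mm, 82 mm high. Origin under its centre; x runs across the four slots, y along their width. Floor 12 mm thick. Slots at x = -54, -18, 18, 54 mm, 12 mm wide, guided at both ends up to 62 mm over the table, between side walls 82 mm high (inner faces at y = +-34 mm).
- cell_a: battery cell standing in another slot of the rack: rectangular aluminium slab 9 x 62 x 70 mm with two 7 mm terminals on top (89 mm over the table), no cross head. Origin: middle of its lower edge. Leave it.
- cell_b: a second cell like cell_a. Leave it.
- rest: fixed sloping rest, origin on the table; foot 110 x 90 x 10 mm centred 5 mm towards +x. Steel face 40 mm wide (narrower than the plate's stem), 75 mm long, 50 deg from level, rising towards the rest's +x, on a stand 30 mm wide. The plate's stem stands on the ledge and leans on the face, its head beyond the face's upper end.
- rest_corner (a point): middle of the line where the rest's face meets the ledge at its lower end, at (-30, 0, 35) mm in the rest's frame; axes as the rest's (x level, z up). The ledge stands 14 mm high square to the face.
- scale: fixed grey bench scale, 150 x 315 mm, top at 55 mm; origin under its centre. The round pan is at its +y end (83 mm from the origin), the dial at its -y end (-92 mm). Its z is up.
- pan_top (a point): centre of the pan's flat top, a plain steel disc of 140 mm diameter, 4 mm thick, 92 mm above the table when empty. It is sprung: it sinks 5 mm per newton (7 to 13 mm under the check plate), with a stop at 24 mm. Axes as the scale's.
- needle (a joint): angle of the dial's needle in rad, clockwise from above: 0 points to the scale's -x (empty pan), growing by 1.1 rad per 10 mm that the pan sinks; about 0.75 to 1.4 with the check plate on. It moves with the pan alone.
- needle_tip (a point): tip of the needle, 22 mm from the dial's axis
- bezel (a joint): angle of the bezel in rad, clockwise from above: at 0 the zero mark points to the scale's -x; range -3.3 to 3.3; it stays where left (friction about 0.03 N m) and turns the dial face and zero mark with it.
- zero_mark (a point): zero mark on the dial face: a broad black bar with a raised tooth on the rim; this point is 23 mm from the axis
- dial_centre (a point): on the bezel's axis, at the top of the bezel, 75 mm above the table. The bezel is a round knurled dark steel knob of 60 mm diameter, its lower edge 2 mm and its top 20 mm above the scale's top (55 mm); grip it round its rim.
- multimeter: orange multimeter lying flat, 150 x 75 x 38 mm, origin under its centre
- cleaner: upright spray can, 52 mm diameter, about 170 mm high, origin under its centre
- bolt_jar: upright jar, 60 mm diameter, about 75 mm high, origin under its centre
- wrench: wrench lying on the table
- driver: screwdriver lying on the table
- link_tray: open grey tray with copper links, 90 x 140 x 30 mm, origin under its centre
Not all that is in view belongs to the job. What is shaped like the rest but blue or turquoise is not meant.

How it is judged:
On the way, in this order (a step that is already met when the one before it is completed fails the run):
1. the check plate leans on the sloping rest, let go (contact force between check_plate and rest above 0.3 N and contact force between check_plate and the fingers below 0.1 N and angle between check_plate's own z axis and vertical between 0.5 and 0.9 rad and distance between check_plate and rest_corner below 0.025 m and linear speed of check_plate below 0.02 m/s), for 0.2 s.
2. the check plate lies flat in the middle of the pan, let go, the needle settled (angle between the x axis of check_plate and the z axis of scale, either way round below 0.08 rad and horizontal distance between plate_mid and pan_top below 0.03 m and z of plate_mid in the frame of pan_top between 0 and 0.009 m and contact force between check_plate and the fingers below 0.1 N and linear speed of check_plate below 0.02 m/s and velocity of joint needle between -0.1 and 0.1 rad/s), for 0.3 s.
At the end, for the whole second after the job is handed in: The check plate lies flat (within 0.08 rad) on the pan, its centre of mass within 30 mm of the pan's centre, released and at rest, and the zero mark is within 3 mm of the needle's tip seen from above, the bezel at rest (angle between the x axis of check_plate and the z axis of scale, either way round below 0.08 rad and horizontal distance between plate_mid and pan_top below 0.03 m and z of plate_mid in the frame of pan_top between 0 and 0.009 m and contact force between check_plate and the fingers below 0.1 N and linear speed of check_plate below 0.02 m/s and horizontal distance between zero_mark and needle_tip below 0.003 m and velocity of joint bezel between -0.05 and 0.05 rad/s); the robot touches nothing.
It fails at once if a bystander (cell, meter, can, jar, tool or tray) was shifted by more than 25 mm (distance of any of multimeter, cleaner, bolt_jar, wrench, driver, link_tray, cell_a, cell_b from where it was at the start of the episode above 0.025 m).
It fails at once if the pan was driven down hard, near its stop, not loaded gently (value of joint needle above 2.45 rad).
It also fails if it takes over 72 s, if anything falls off the work surface, if the arm or the gripper's body presses on something with over 40 N, if the wrist force passes 120 N, or if a joint passes its speed limit or range.

## Working session

There is one attempt and no reset: what is moved stays moved. The work goes in short steps, Python scripts to look and compute and a tool call to move; the robot and the scene stay as the last step left them, time stands still between calls to the robot, and variables do not carry over. Pictures are saved under pics/ and viewed, at most 10 in all, crops included, and the job is handed in when it is done.

Besides the shell and the picture viewer there is one more tool, called after "Call:" as a command line: name --argument value ..., lists and objects as JSON in quotes. send_rows: Moves the arm, as the interface text tells. Its arguments: {"type":"object","properties":{"plan":{"type":"array","items":{"type":"array"}},"newtons":{"type":"number"}},"required":["plan"]}

```bash
mkdir -p pics; ls; python3 - <<'E'
from rig import bot
import cv2,numpy as np,pickle
s=bot.read_state();print(s)
d={}
for n in ["top","side"]:
    c=bot.camera(n);d[n]=c
    cv2.imwrite(f"pics/{n}0.png",c["image"][:,:,::-1])
    print(n,c["fx"],c["cx"],c["cy"],-c["R"].T@c["t"],c["R"])
pickle.dump(d,open("d0.pkl","wb"))
a=np.hstack([d["top"]["image"],d["side"]["image"]])[:,:,::-1]
E
```

```text
pics
{'t': 0.0, 'joint_positions': array([ 1.05503512,  0.39916952,  0.04505956,  1.5378573 , -0.01872847,
        1.20689399, -0.0506793 ]), 'qvel': array([-0.00078535,  0.00054826, -0.00146573,  0.00160007, -0.00114606,
       -0.00042865,  0.00085835]), 'joint_efforts': array([ 3.63099898e-04, -4.75130081e+01,  1.36471074e+00, -2.54220396e+01,
        1.15908083e-02,  9.40843223e-03,  2.30826532e-05]), 'eef_pos': array([ 0.26285094, -0.59372537,  0.19288866]), 'orientation': array([-3.07180104e+00, -6.49691915e-01,  7.94465957e-04]), 'force': array([ 0.37359169, -0.77300272, -0.27919549]), 'wrist_torque': array([-0.0166593 , -0.05801493,  0.02282636]), 'finger_force': 0.0, 'opening': 0.08523747380999044}
top 397.6890553924875 256.02234248851545 187.79307732921984 [0.27459051 0.07504505 1.31654415] [[ 2.45167611e-02 -9.99699050e-01 -8.59409959e-04]
 [-9.79240355e-01 -2.38419818e-02 -2.01295522e-01]
 [ 2.01214452e-01  5.77668316e-03 -9.79530180e-01]]
side 352.23002316648194 252.91080630675842 191.98300802908454 [0.02965848 0.60222118 0.62304866] [[-0.72293633 -0.6909135  -0.00125877]
 [-0.42058622  0.44152376 -0.79256798]
 [ 0.5481517  -0.57244677 -0.60978227]]
```

View pics/top0.png

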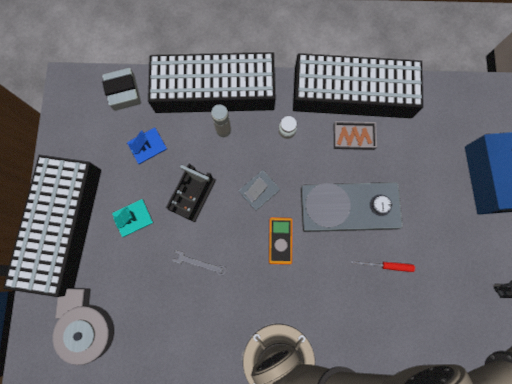

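View pics/side0.png

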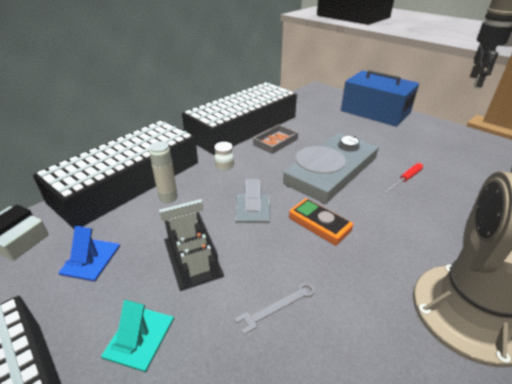

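The candidates for the rest are grey at top (259,189), blue at (147,145) and turquoise at (132,217). The grey one fits, since it has a steel face and isn't blue or turquoise. The rack is at (190,192), with the plate's head in the end slot at about (195,173). The scale has its pan at (328,205) and its dial at (382,205). I'll confirm with a crop and measure.

```bash
cat > h.py <<'E'
import numpy as np,cv2
def world(c):
    v,u=np.mgrid[0:384,0:512];z=c["z_map"]
    P=np.stack([(u-c["cx"])/c["fx"]*z,(v-c["cy"])/c["fy"]*z,z],-1)
    W=(P-c["t"])@c["R"]; W[z==0]=np.nan
    return W
def rect(xy):
    r=cv2.minAreaRect((np.asarray(xy)*1000).astype(np.float32)); return np.round(r[0],1),np.round(r[1],1),round(r[2],1)
E
python3 - <<'E'
import pickle,cv2,numpy as np
from h import *
d=pickle.load(open("d0.pkl","rb"));T=d["top"]["image"];S=d["side"]["image"]
W=world(d["top"]);V=world(d["side"])
def sel(W,u0,u1,v0,v1,z0,z1):
    q=W[v0:v1,u0:u1].reshape(-1,3);q=q[(q[:,2]>z0)&(q[:,2]<z1)];return q
for nm,w,bx in [("top",W,dict(rack=(160,220,160,225),rest=(236,282,168,212),scale=(298,405,178,235))),("side",V,dict(rack=(155,225,195,292),rest=(232,274,175,225),scale=(280,382,130,200)))]:
    for k,z0,z1 in [("rack",.105,.13),("rack",.07,.1),("rack",.025,.13),("rest",.006,.02),("rest",.03,.11),("scale",.048,.06),("scale",.086,.097),("scale",.068,.08)]:
        q=sel(w,*bx[k],z0,z1)
        if len(q)>5: print(nm,k,z0,z1,len(q),q.mean(0).round(4),rect(q[:,:2]))
    q=sel(w,*bx["rest"],.04,.1)
    m=q.mean(0);n=np.linalg.svd(q-m)[2][2];print("rest plane",m,n)
a=cv2.resize(T[150:240,160:410],None,fx=3.2,fy=3.2,interpolation=cv2.INTER_CUBIC)
b=cv2.resize(S[170:295,145:285],None,fx=2.4,fy=2.4,interpolation=cv2.INTER_CUBIC)
e=cv2.resize(S[125:205,278:385],None,fx=3,fy=3,interpolation=cv2.INTER_CUBIC)
o=np.zeros((590,800,3),np.uint8);o[:288]=a;o[289:289+b.shape[0],:b.shape[1]]=b;o[289:289+e.shape[0],400:400+e.shape[1]]=e
cv2.imwrite("pics/crop1.png",o[:,:,::-1])
E
```

```text
top rack 0.105 0.13 113 [0.565  0.2728 0.1185] (array([566.2, 274.3]), array([96.4,  9.8]), 65.9)
top rack 0.07 0.1 396 [0.5071 0.3001 0.0816] (array([516.2, 294.6]), array([ 88.5, 159.3]), 65.3)
top rack 0.025 0.13 1027 [0.5163 0.2948 0.0716] (array([517.1, 296. ]), array([ 96.4, 159.7]), 66.2)
top rest 0.006 0.02 550 [0.5361 0.0669 0.0103] (array([521.9,  59.5]), array([164.8, 115.1]), 43.9)
top rest 0.03 0.11 284 [0.528  0.0814 0.0616] (array([527.7,  82.8]), array([40.6, 67.4]), 42.2)
top scale 0.048 0.06 2562 [ 0.4795 -0.2588  0.0544] (array([ 483.7, -226.3]), array([150.3, 314.5]), 3.0)
top scale 0.086 0.097 1510 [ 0.4787 -0.1435  0.0919] (array([ 479.3, -143.5]), array([136.5, 138.3]), 0.5)
top scale 0.068 0.08 280 [ 0.4875 -0.3174  0.0751] (array([ 487.6, -317.6]), array([57.3, 59.2]), 46.5)
rest plane [0.53039959 0.07890598 0.06576753] [ 0.47172896 -0.49634378 -0.72877613]
side rack 0.105 0.13 343 [0.5651 0.2789 0.1151] (array([566.3, 276.8]), array([95.8, 12. ]), 66.6)
side rack 0.07 0.1 1097 [0.5116 0.3009 0.0818] (array([511.7, 304.7]), array([ 95.6, 149.1]), 63.2)
side rack 0.025 0.13 2868 [0.514  0.3005 0.0723] (array([586.1, 268.2]), array([ 95.8, 313.5]), 66.4)
side rest 0.006 0.02 658 [0.5293 0.0835 0.0106] (array([538.7,  74.1]), array([ 89.9, 113.1]), 42.8)
side rest 0.03 0.11 463 [0.5295 0.0836 0.0623] (array([526.9,  86.5]), array([38.4, 64.2]), 41.4)
side scale 0.048 0.06 1737 [ 0.4632 -0.1958  0.0551] (array([ 484.1, -223.2]), array([150.5, 315.6]), 3.1)
side scale 0.086 0.097 1058 [ 0.4769 -0.1369  0.0926] (array([ 478.6, -139.1]), array([136.8, 138.9]), 48.3)
side scale 0.068 0.08 183 [ 0.486  -0.3097  0.0752] (array([ 488.2, -313.2]), array([59.3, 57.9]), 31.8)
rest plane [0.53097286 0.08216521 0.0646652 ] [-0.46575138  0.5396932   0.70128946]
```

View pics/crop1.png

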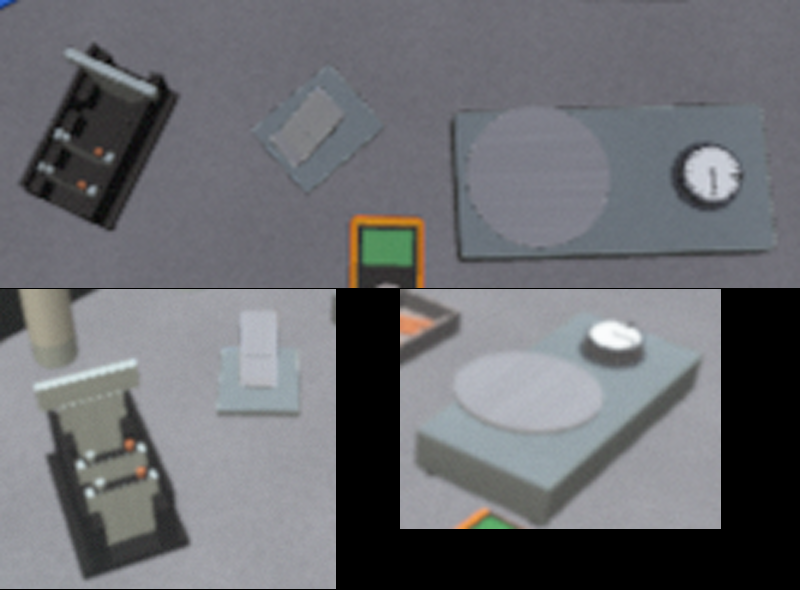

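The crop confirms three things:
- **Rest:** the steel-faced grey one at crop (310,125) is the right one, and it rises away from the side camera.
- **Plate:** its cross head is in the end slot at (110,70), and the cells with terminals are in two other slots.
- **Scale:** the pan is at (540,175) and the dial at (710,175).

Next I move over the plate.

Call:
send_rows --plan '[[[0,0,-7.05],[0,0,-1],0.5],[[0,0,-7.05],[0,0,-1],0.5],[[0,0,-7.05],[0,0,-1],0.5],[[0,0,-7.05],[0,0,-1],0.5],[[0,0,-7.05],[0,0,0],0.5],[[0,0,-7.05],[0,0,0],0.5],[[0,0,0],[3.8,-0.3,0],0.5],[[0,0,0],[3.8,-0.3,0],0.5],[[0,0,0],[3.8,-0.3,0],0.5],[[0,0,0],[3.8,-0.3,0],0.5],[[0,0,0],[3.8,-0.3,0],0.5],[[0,0,0],[3.8,-0.3,0],0.5],[[0,0,0],[3.8,-0.3,0],0.5],[[0,0,0],[3.8,-0.3,0],0.5],[[0,0,0],[3.8,-0.3,0],0.5],[[0,0,0],[3.8,-0.3,0],0.5],[[0,0,0],[3.8,-0.3,0],0.5],[[0,0,0],[3.8,-0.3,0],0.5]]'

```text
t: 1.6
eef_pos: [0.4142, -0.1608, 0.2337]
orientation: [2.632, 1.715, -0.001]
force: [1.1, 0.2, 0.0]
opening: 0.0429
finger_force: 0.0
```

Call:
send_rows --plan '[[[0,0,0],[3.8,-0.3,0],0.5],[[0,0,0],[3.8,-0.3,0],0.5],[[0,0,0],[3.8,-0.3,0],0.5],[[0,0,0],[3.8,-0.3,0],0.5],[[0,0,0],[3.8,-0.3,0],0.5],[[0,0,0],[3.8,-0.3,0],0.5],[[0,0,0],[3.8,-0.3,0],0.5],[[0,0,0],[3.8,-0.3,0],0.5],[[0,0,0],[3.8,-0.3,0],0.5],[[0,0,0],[3.8,-0.3,0],0.5]]'

```text
t: 2.43
eef_pos: [0.5405, 0.1985, 0.2335]
orientation: [2.632, 1.714, -0.001]
force: [0.4, -0.3, -0.5]
opening: 0.0427
finger_force: 0.0
```

```bash
cat >> h.py <<'E'
from scipy.spatial.transform import Rotation as Ro
def az(a): a=np.radians(a); return np.array([np.cos(a),np.sin(a),0])
def frame(z,y): # tool z, closing axis y
    z=z/np.linalg.norm(z); return Ro.from_matrix(np.c_[np.cross(y,z),y,z])
def go(bot,p,Rt):
    s=bot.read_state();R0=Ro.from_rotvec(s["orientation"]);d=np.asarray(p)-s["eef_pos"]
    w=np.degrees((R0.inv()*Rt).as_rotvec())
    print("t",round(s["t"],2),"pos",s["eef_pos"].round(4),"open",round(s["opening"],4),"F",s["force"].round(2),s["finger_force"],"j",s["joint_positions"].round(2))
    print("turn deg",w.round(2),"shift cm if before turn",(R0.inv().apply(d)*100).round(2),"after turn",(Rt.inv().apply(d)*100).round(2))
E
python3 - <<'E'
from rig import bot
from h import *
print([m for m in dir(bot) if m[0]!="_"],bot.hold_point_z)
go(bot,[.5663,.2755,.096],frame(np.array([0,0,-1.]),az(-23.8)))
import cv2
c=bot.camera("wrist");cv2.imwrite("pics/w1.png",c["image"][:,:,::-1])
W=world(c);q=W.reshape(-1,3);q=q[(q[:,2]>.112)&(q[:,2]<.126)&(np.hypot(q[:,0]-.566,q[:,1]-.275)<.06)];print(len(q),q.mean(0),rect(q[:,:2]))
E
```

```text
['PlanningError', 'camera', 'finish_job', 'hold_point_z', 'read_state'] 0.0187
t 2.43 pos [0.5405 0.1985 0.2335] open 0.0427 F [ 0.41 -0.31 -0.52] 0.0 j [ 0.16  0.3  -0.73  1.65  0.21  1.27 -1.03]
turn deg [-0.01  0.04 -0.04] shift cm if before turn [ 8.1  -0.76 13.74] after turn [ 8.09 -0.75 13.75]
1012 [0.56850858 0.27815276 0.12062126] (array([567.5, 275.8]), array([95.3,  8.9]), 66.4)
```

View pics/w1.png

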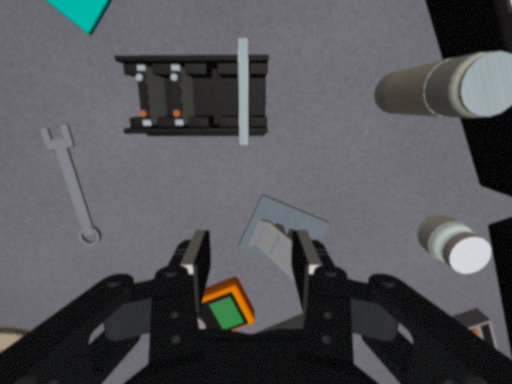

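The wrist view shows the plate's head at (243,90), the grey rest at (285,235), and the cells at (143,97) and (177,95). I move over the head, lower and grip.

Call:
send_rows --plan '[[[0,0,0],[2.7,-0.22,0],0.5],[[0,0,0],[2.7,-0.22,0],0.5],[[0,0,0],[2.7,-0.22,0],0.5],[[0,0,0],[0,0,3.5],0.5],[[0,0,0],[0,0,3.5],0.5],[[0,0,0],[0,0,3.0],0.5],[[0,0,0],[0,0,2.2],0.5],[[0,0,0],[0,0,1.5],0.5],[[0,0,0],[0,0,0],0.5],[[0,0,0],[0,0,0],0],[[0,0,0],[0,0,0],0],[[0,0,0],[0,0,0],0],[[0,0,0],[0,0,0],0],[[0,0,0],[0,0,0],0],[[0,0,0],[0,0,0],0]]' --newtons 50

```text
t: 3.73
eef_pos: [0.5674, 0.274, 0.0976]
orientation: [2.632, 1.715, 0.002]
force: [-0.1, -0.5, -0.3]
opening: 0.0001
finger_force: 0.0
```

```bash
python3 - <<'E'
from rig import bot
from h import *
s=bot.read_state();print(s["opening"],s["finger_force"],s["eef_pos"])
a=bot.camera("side")["image"][150:300,130:290];b=bot.camera("top")["image"][140:240,150:250]
o=np.hstack([cv2.resize(a,(480,450),interpolation=2),cv2.resize(b,(300,450*300//450),interpolation=2)if 0 else cv2.copyMakeBorder(cv2.resize(b,(300,300),interpolation=2),0,150,0,0,0)])
cv2.imwrite("pics/g1.png",o[:,:,::-1])
E
```

```text
9.63120011358641e-05 0.0 [0.56744306 0.27401777 0.09763037]
```

View pics/g1.png

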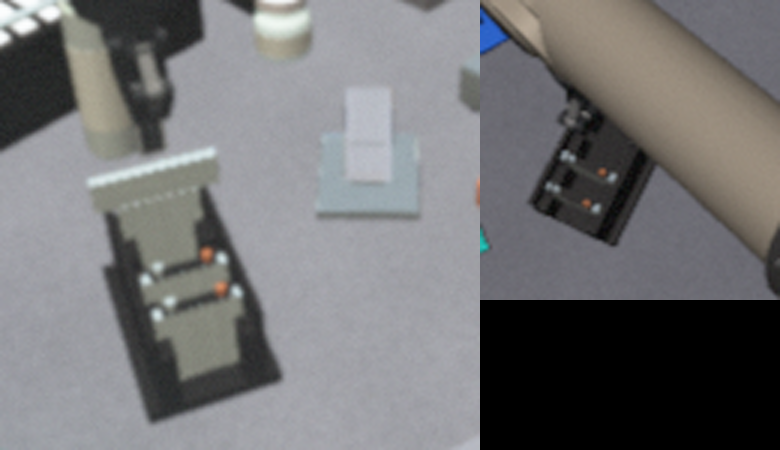

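The closed fingertips show at (150,150), behind or above the head, so the grip missed. I'll measure the tip position with depth.

```bash
python3 - <<'E'
from rig import bot
from h import *
c=bot.camera("side");W=world(c)
for v in range(178,212,3):
    print(v,[tuple((W[v,u]*1000).round().astype(int)) for u in range(172,192,4)])
E
```

```text
178 [(np.int64(558), np.int64(291), np.int64(205)), (np.int64(530), np.int64(298), np.int64(223)), (np.int64(515), np.int64(298), np.int64(230)), (np.int64(511), np.int64(292), np.int64(229)), (np.int64(779), np.int64(105), np.int64(2))]
181 [(np.int64(557), np.int64(292), np.int64(199)), (np.int64(516), np.int64(308), np.int64(228)), (np.int64(514), np.int64(300), np.int64(224)), (np.int64(509), np.int64(295), np.int64(224)), (np.int64(769), np.int64(113), np.int64(0))]
184 [(np.int64(565), np.int64(289), np.int64(186)), (np.int64(516), np.int64(309), np.int64(221)), (np.int64(516), np.int64(300), np.int64(216)), (np.int64(517), np.int64(290), np.int64(211)), (np.int64(758), np.int64(123), np.int64(0))]
187 [(np.int64(564), np.int64(290), np.int64(179)), (np.int64(527), np.int64(303), np.int64(205)), (np.int64(528), np.int64(294), np.int64(200)), (np.int64(532), np.int64(282), np.int64(191)), (np.int64(745), np.int64(133), np.int64(1))]
190 [(np.int64(722), np.int64(200), np.int64(38)), (np.int64(539), np.int64(298), np.int64(188)), (np.int64(555), np.int64(278), np.int64(169)), (np
[... 1047 characters left out ...]
0), np.int64(215), np.int64(1)), (np.int64(573), np.int64(284), np.int64(121)), (np.int64(567), np.int64(277), np.int64(120)), (np.int64(561), np.int64(271), np.int64(120)), (np.int64(556), np.int64(263), np.int64(118))]
208 [(np.int64(571), np.int64(296), np.int64(120)), (np.int64(567), np.int64(288), np.int64(118)), (np.int64(565), np.int64(279), np.int64(113)), (np.int64(561), np.int64(272), np.int64(112)), (np.int64(558), np.int64(263), np.int64(108))]
211 [(np.int64(571), np.int64(297), np.int64(112)), (np.int64(568), np.int64(289), np.int64(109)), (np.int64(565), np.int64(281), np.int64(106)), (np.int64(562), np.int64(272), np.int64(103)), (np.int64(557), np.int64(265), np.int64(101))]
```

```bash
python3 - <<'E'
from rig import bot
from h import *
s=bot.read_state();R0=Ro.from_rotvec(s["orientation"])
for n in ["wrist","side"]:
    c=bot.camera(n);W=world(c)
    L=R0.inv().apply((W.reshape(-1,3)-s["eef_pos"])).reshape(W.shape)*1000
    m=(abs(L[...,1])<45)&(abs(L[...,0])<30)&(L[...,2]>-110)&(L[...,2]<0)
    q=L[m];
    for a in range(-110,0,8):
        k=q[(q[:,2]>=a)&(q[:,2]<a+8)]
        if len(k): print(n,a,len(k),k.min(0).round(),k.max(0).round())
    if n=="wrist": 
        o=c["image"].copy();o[m]=(255,0,0);cv2.imwrite("pics/w2.png",np.hstack([c["image"],o])[:,:,::-1])
E
```

```text
wrist -110 4825 [  -9.  -45. -110.] [  19.   45. -102.]
wrist -102 4645 [  -9.  -44. -102.] [ 16.  44. -94.]
wrist -94 3359 [-10. -38. -94.] [ 15.  38. -86.]
wrist -86 1273 [-12. -31. -86.] [ 15.  31. -78.]
wrist -78 690 [-11. -13. -78.] [ 13.  16. -70.]
wrist -70 504 [  7. -13. -70.] [ 12.  14. -62.]
wrist -62 463 [  6. -13. -62.] [ 12.  14. -54.]
wrist -54 377 [  7. -13. -54.] [ 12.  14. -46.]
wrist -46 111 [  7. -11. -46.] [ 12.  12. -41.]
wrist -30 699 [  4.  -5. -25.] [ 30.   4. -22.]
wrist -22 1 [ 11.   2. -22.] [ 11.   2. -22.]
side -110 32 [ -16.  -45. -110.] [  18.   16. -102.]
side -102 20 [ -10.  -44. -102.] [ 16. -14. -95.]
side -94 30 [-11. -38. -94.] [ 14.   2. -86.]
side -86 10 [ -7. -31. -86.] [ 14.   9. -81.]
side -78 4 [ -5. -14. -73.] [  6. -14. -72.]
side -70 31 [ -8. -15. -70.] [ 12.   4. -62.]
side -62 33 [-10. -15. -62.] [ 12.   5. -54.]
side -54 27 [ -9. -13. -54.] [ 12.   3. -46.]
side -46 21 [-10. -12. -46.] [ 12.   5. -38.]
side -30 79 [-29.  -8. -26.] [ 30.   4. -22.]
side -22 79 [-28.  -8. -22.] [ 30.  -1. -14.]
side -14 68 [-30.  -7. -14.] [30. -3. -6.]
side -6 57 [-29.  -7.  -6.] [29. -3. -0.]
```

Both cameras put the real fingertips 40 mm behind the reported TCP. I'll apply that offset from here on, so I open, go down 4.1 cm and grip.

Call:
send_rows --plan '[[[0,0,0],[0,0,0],0.5],[[0,0,0],[0,0,0],0.5],[[0,0,0],[0,0,0],0.5],[[0,0,0],[0,0,0],0.5],[[0,0,0],[0,0,0],0.5],[[0,0,0],[0,0,1.5],0.5],[[0,0,0],[0,0,1.5],0.5],[[0,0,0],[0,0,1.1],0.5],[[0,0,0],[0,0,0],0.5],[[0,0,0],[0,0,0],0],[[0,0,0],[0,0,0],0],[[0,0,0],[0,0,0],0],[[0,0,0],[0,0,0],0],[[0,0,0],[0,0,0],0],[[0,0,0],[0,0,0],0]]' --newtons 50

```text
t: 5.23
eef_pos: [0.5676, 0.2745, 0.0569]
orientation: [2.632, 1.715, 0.003]
force: [-0.4, 0.5, 4.1]
opening: 0.0078
finger_force: 51.9
```

Call:
send_rows --plan '[[[0,0,0],[0,0,-0.7],0],[[0,0,0],[0,0,-1.3],0],[[0,0,0],[0,0,-1.8],0],[[0,0,0],[0,0,-1.8],0],[[0,0,0],[0,0,-1.8],0],[[0,0,0],[0,0,-1.8],0],[[0,0,0],[0,0,-1.5],0],[[0,0,0],[0,0,-1.3],0],[[0,0,0],[0,0,0],0],[[0,0,0],[0,0,0],0]]'

```text
t: 6.07
eef_pos: [0.5673, 0.2739, 0.1766]
orientation: [2.632, 1.715, 0.002]
force: [0.4, 0.3, -1.9]
opening: 0.0083
finger_force: 51.2
```

```bash
python3 - <<'E'
from rig import bot
from h import *
import pickle
d=pickle.load(open("d0.pkl","rb"))
for n in ["top","side"]:
    W=world(d[n]).reshape(-1,3); q=W[np.hypot(W[:,0]-.538,W[:,1]-.073)<.078]
    f=q[(q[:,2]>.006)&(q[:,2]<.016)];print(n,len(f),rect(f[:,:2]))
    # face: project in rest frame guess
    rx=az(-47.2);ry=az(42.8);o=np.array([.5385,.0726,0])-.005*rx
    l=np.c_[(q-o)@rx,(q-o)@ry,q[:,2]]*1000
    for a in range(-45,45,6):
        k=l[(l[:,0]>=a)&(l[:,0]<a+6)&(abs(l[:,1])<14)]
        if len(k): print(a,k[:,2].round().max(), np.median(k[:,2]).round(1),len(k))
    k=l[l[:,2]>25];print("y range",k[:,1].min(),k[:,1].max(),"x",k[:,0].min(),k[:,0].max())
s=bot.read_state();R0=Ro.from_rotvec(s["orientation"])
c=bot.camera("side");W=world(c);L=R0.inv().apply((W.reshape(-1,3)-s["eef_pos"]))*1000
print(s["eef_pos"],s["opening"],s["force"])
q=L[(abs(L[:,0])<60)&(abs(L[:,1])<15)&(L[:,2]>-30)&(L[:,2]<100)];print(q.min(0),q.max(0),np.median(q,0))
for a in range(-20,100,15):
    k=q[(q[:,2]>=a)&(q[:,2]<a+15)]; print(a,len(k),(k.min(0).round(1),k.max(0).round(1),np.median(k,0).round(1)) if len(k) else 0)
E
```

```text
top 547 (array([531.8,  69. ]), array([137.4, 115.1]), 43.9)
-45 48.0 11.7 25
-39 47.0 41.0 15
-33 39.0 37.0 14
-27 46.0 41.8 17
-21 54.0 48.9 18
-15 64.0 55.9 20
-9 70.0 63.8 17
-3 76.0 68.9 21
3 82.0 76.7 17
9 91.0 85.0 22
15 95.0 90.6 19
21 91.0 89.5 10
27 9.0 8.7 1
33 16.0 12.0 9
39 16.0 9.9 12
y range -21.599931308885996 19.136398653237382 x -43.55261694445539 23.804085012359366
side 658 (array([538.7,  74.1]), array([ 89.9, 113.1]), 42.8)
-45 44.0 40.0 38
-39 13.0 11.1 16
-33 44.0 35.9 44
-27 49.0 41.4 52
-21 58.0 47.8 58
-15 63.0 56.7 50
-9 74.0 64.3 37
-3 78.0 71.2 38
3 85.0 78.7 36
9 93.0 85.9 33
15 92.0 90.8 17
y range -17.508309093483255 20.837389040256152 x -45.37353500433207 19.367307292720845
[0.56726094 0.27391992 0.17656569] 0.008324736399311953 [ 0.36980608  0.28203677 -1.9146218 ]
[-37.85257066 -14.15568356 -29.98256193] [42.18150489 14.27746631 99.80901783] [ 2.66581054 -4.20914432  7.78134589]
-20 177 (array([-28.8,  -8.3, -19.9]), array([32.5,  0.3, -5.2]), array([  4.1,  -4.1, -12.4]))
-5 165 (array([-28.8,  -6.9,  -5. ]), array([32.5, -0.5,  9.9]), array([ 1.8, -4.2,  2.7]))
10 161 (array([-29.1,  -7. ,  10.2]), array([32.6,  3.6, 24.9]), array([ 2.7, -4.4, 17. ]))
25 161 (array([-29.1,  -6.6,  25.1]), array([32.6,  3.6, 40. ]), array([ 2.5, -4.4, 32.9]))
40 42 (array([-28.3,  -6.5,  40. ]), array([32.3, -2.2, 44.8]), array([ 2.5, -4.1, 42.2]))
55 0 0
70 0 0
85 50 (array([-37.9, -14.2,  91.9]), array([42.2, 14.3, 99.8]), array([36.2,  0.1, 94. ]))
```

```bash
cat >> h.py <<'E'
rx=az(-47.2);ry=az(42.8);Z=np.array([0,0,1.]);O=np.array([.5385,.0726,0])-.005*rx
corner=O-.03*rx+.035*Z
c5,s5=np.cos(np.radians(50)),np.sin(np.radians(50))
n=-s5*rx+c5*Z;u=c5*rx+s5*Z
E
python3 - <<'E'
from rig import bot
from h import *
print("corner",corner,n,u)
R1=frame(-u,-n);tx=R1.as_matrix()[:,0]
fin=corner+.0045*n+.046*u-.001*tx
print("fin",fin,tx)
for nm,p in [("standoff",fin+.03*n+.05*u),("near",fin+.004*n+.01*u),("fin",fin)]:
    print(nm,p);go(bot,p,R1)
E
```

```text
corner [0.51471955 0.09828055 0.035     ] [-0.52048224  0.56206969  0.64278761] [ 0.43673645 -0.47163247  0.76604444]
fin [0.53173353 0.07843532 0.07313059] [0.73372986 0.6794413  0.        ]
standoff [0.53795589 0.07171579 0.13071644]
t 6.12 pos [0.5667 0.2734 0.1754] open 0.0081 F [-0.51 -0.51 -2.16] 51.201735734939575 j [ 0.01  0.45 -0.72  1.6   0.31  1.21 -1.19]
turn deg [39.43  8.22 22.4 ] shift cm if before turn [-19.6    5.52   4.49] after turn [-15.81  12.71  -4.83]
near [0.53401897 0.07596728 0.08336218]
t 6.12 pos [0.5667 0.2734 0.1754] open 0.0081 F [-0.51 -0.51 -2.16] 51.201735734939575 j [ 0.01  0.45 -0.72  1.6   0.31  1.21 -1.19]
turn deg [39.43  8.22 22.4 ] shift cm if before turn [-19.37   4.99   9.22] after turn [-15.81  15.31  -0.83]
fin [0.53173353 0.07843532 0.07313059]
t 6.12 pos [0.5667 0.2734 0.1754] open 0.0081 F [-0.51 -0.51 -2.16] 51.201735734939575 j [ 0.01  0.45 -0.72  1.6   0.31  1.21 -1.19]
turn deg [39.43  8.22 22.4 ] shift cm if before turn [-19.24   4.68  10.25] after turn [-15.81  15.71   0.17]
```

Call:
send_rows --plan '[[[0,0,0],[-1.5,0.42,0],0],[[0,0,0],[-3.0,0.85,0],0],[[0,0,0],[-3.5,1.0,0],0],[[0,0,0],[-3.5,1.0,0],0],[[0,0,0],[-3.5,1.0,0],0],[[0,0,0],[-3.0,0.85,0],0],[[0,0,0],[-1.6,0.4,0],0],[[4.93,1.03,2.8],[0,0,0],0],[[4.93,1.03,2.8],[0,0,0],0],[[4.93,1.03,2.8],[0,0,0],0],[[4.93,1.03,2.8],[0,0,0],0],[[4.93,1.03,2.8],[0,0,0],0],[[4.93,1.03,2.8],[0,0,0],0],[[4.93,1.03,2.8],[0,0,0],0],[[4.93,1.03,2.8],[0,0,0],0],[[0,0,0],[0,0,0],0]]'

```text
t: 7.45
eef_pos: [0.5385, 0.0669, 0.1702]
orientation: [-2.303, -0.889, 0.334]
force: [0.7, -1.9, -3.7]
opening: 0.0078
finger_force: 51.1
```

```bash
cat > g.py <<'E'
from rig import bot
from h import *
R1=frame(-u,-n);tx=R1.as_matrix()[:,0]
fin=corner+.0045*n+.046*u-.001*tx
for p in [fin+.03*n+.05*u,fin+.004*n+.01*u,fin]: go(bot,p,R1)
s=bot.read_state();R0=Ro.from_rotvec(s["orientation"])
c=bot.camera("side");W=world(c);W=W[np.isfinite(W[...,0])];L=R0.inv().apply((W-s["eef_pos"]))*1000
q=L[(abs(L[:,0])<60)&(abs(L[:,1])<9)&(L[:,2]>-20)&(L[:,2]<60)]
for a in range(-20,60,10):
    k=q[(q[:,2]>=a)&(q[:,2]<a+10)]; print(a,len(k),(k.min(0).round(1),k.max(0).round(1),np.median(k,0).round(1)) if len(k) else 0)
E
python3 g.py
```

```text
t 7.45 pos [0.5385 0.0669 0.1702] open 0.0078 F [ 0.71 -1.92 -3.7 ] 51.14113211631775 j [ 0.5   0.67 -0.62  1.47 -0.17  1.56 -0.89]
turn deg [-0.23 -0.02 -0.59] shift cm if before turn [0.31 2.25 3.26] after turn [0.29 2.24 3.27]
t 7.45 pos [0.5385 0.0669 0.1702] open 0.0078 F [ 0.71 -1.92 -3.7 ] 51.14113211631775 j [ 0.5   0.67 -0.62  1.47 -0.17  1.56 -0.89]
turn deg [-0.23 -0.02 -0.59] shift cm if before turn [0.34 4.86 7.25] after turn [0.29 4.84 7.27]
t 7.45 pos [0.5385 0.0669 0.1702] open 0.0078 F [ 0.71 -1.92 -3.7 ] 51.14113211631775 j [ 0.5   0.67 -0.62  1.47 -0.17  1.56 -0.89]
turn deg [-0.23 -0.02 -0.59] shift cm if before turn [0.34 5.27 8.25] after turn [0.29 5.24 8.27]
-20 102 (array([-26.8,  -8.4, -19.9]), array([ 31.7,  -1.6, -10.2]), array([  2.4,  -4.9, -14.9]))
-10 98 (array([-26.9,  -7.4,  -8.4]), array([31.7, -0.8, -0.4]), array([ 2.3, -4.8, -3.6]))
0 100 (array([-27. ,  -8.5,   1.3]), array([31.6, -1.1,  9.7]), array([ 2.2, -4.7,  5.4]))
10 100 (array([-27.1,  -8.1,  11.1]), array([31.3, -1.1, 19.3]), array([ 2.1, -4.5, 15.1]))
20 100 (array([-27.1,  -8.7,  20.7]), array([31.3, -0.1, 29.1]), array([ 2. , -4.5, 24.9]))
30 99 (array([-27.2,  -8.3,  30.6]), array([31.2, -1.2, 38.7]), array([ 1.9, -4.8, 35.5]))
40 49 (array([-27.3,  -7.9,  40.5]), array([31.1, -2.1, 43.6]), array([ 1.8, -4.7, 41. ]))
50 0 0
```

Call:
send_rows --plan '[[[0,0,-0.6],[0.1,0.5,1.2],0],[[0,0,0],[0.1,0.6,1.5],0],[[0,0,0],[0.1,0.6,1.5],0],[[0,0,0],[0,0.6,1.5],0],[[0,0,0],[0,0.8,0.6],0],[[0,0,0],[0,0.9,0.5],0],[[0,0,0],[0,0.84,0.47],0],[[0,0,0],[0,0,0],0],[[0,0,0],[0,0.15,0.4],0],[[0,0,0],[0,0.1,0.3],0],[[0,0,0],[0,0.05,0.1],0],[[0,0,0],[0,0,0],0]]'

```text
t: 8.5
eef_pos: [0.5324, 0.0841, 0.0811]
orientation: [-2.295, -0.914, 0.322]
force: [-0.1, -0.1, -2.4]
opening: 0.0086
finger_force: 51.2
```

```bash
python3 g.py
```

```text
t 8.5 pos [0.5324 0.0841 0.0811] open 0.0086 F [-0.11 -0.15 -2.45] 51.15635097026825 j [ 0.48  0.75 -0.61  1.55 -0.14  1.4  -0.85]
turn deg [-0.02 -0.06  0.67] shift cm if before turn [-0.41 -2.21 -4.63] after turn [-0.44 -2.2  -4.63]
t 8.5 pos [0.5324 0.0841 0.0811] open 0.0086 F [-0.11 -0.15 -2.45] 51.15635097026825 j [ 0.48  0.75 -0.61  1.55 -0.14  1.4  -0.85]
turn deg [-0.02 -0.06  0.67] shift cm if before turn [-0.44  0.39 -0.63] after turn [-0.44  0.4  -0.63]
t 8.5 pos [0.5324 0.0841 0.0811] open 0.0086 F [-0.11 -0.15 -2.45] 51.15635097026825 j [ 0.48  0.75 -0.61  1.55 -0.14  1.4  -0.85]
turn deg [-0.02 -0.06  0.67] shift cm if before turn [-0.45  0.79  0.37] after turn [-0.44  0.8   0.37]
-20 93 (array([-27.9,  -8. , -20. ]), array([ 30.9,  -1.8, -11.5]), array([  2.7,  -4.6, -14.9]))
-10 95 (array([-27.9,  -8.5,  -9.7]), array([30.8, -0.9, -1.5]), array([ 2.6, -5.4, -4.7]))
0 96 (array([-28.1,  -8.1,   0.4]), array([30.6, -0.9,  8.7]), array([ 1.3, -4.7,  4.6]))
10 93 (array([-28.2,  -8. ,  10.7]), array([30.4, -0.2, 19. ]), array([-0.1, -4.9, 15.7]))
20 96 (array([-28.2,  -8.7,  20.8]), array([30.4, -1.1, 29.1]), array([ 1., -5., 25.]))
30 97 (array([-28.4,  -8.4,  31. ]), array([32.8, -1.3, 39.3]), array([ 2.2, -4.8, 36.2]))
40 52 (array([-28.4,  -8.1,  41.2]), array([32.8,  8.9, 49.3]), array([ 0.9, -3.8, 43.8]))
50 31 (array([-20.9,  -6. ,  51.5]), array([17.4,  1.9, 54.4]), array([-3. , -2.2, 51.9]))
```

Call:
send_rows --plan '[[[0,0,0.3],[-0.2,0.2,0],0],[[0,0,0],[-0.15,0.2,0],0],[[0,0,0],[0,0.2,0.1],0],[[0,0,0],[0,0.1,0.1],0],[[0,0,0],[0,0.1,0.1],0],[[0,0,0],[0,0,0],0],[[0,0,0],[0,0,0],0]]'

```text
t: 9.13
eef_pos: [0.5324, 0.079, 0.0737]
orientation: [-2.297, -0.908, 0.325]
force: [-1.0, 0.9, -0.7]
opening: 0.0082
finger_force: 51.2
```

```bash
python3 g.py
```

```text
t 9.13 pos [0.5324 0.079  0.0737] open 0.0082 F [-1.    0.91 -0.69] 51.219432950019836 j [ 0.48  0.76 -0.61  1.55 -0.13  1.39 -0.85]
turn deg [-0.09 -0.03  0.36] shift cm if before turn [-0.07 -2.97 -4.95] after turn [-0.09 -2.97 -4.95]
t 9.13 pos [0.5324 0.079  0.0737] open 0.0082 F [-1.    0.91 -0.69] 51.219432950019836 j [ 0.48  0.76 -0.61  1.55 -0.13  1.39 -0.85]
turn deg [-0.09 -0.03  0.36] shift cm if before turn [-0.09 -0.37 -0.95] after turn [-0.09 -0.37 -0.95]
t 9.13 pos [0.5324 0.079  0.0737] open 0.0082 F [-1.    0.91 -0.69] 51.219432950019836 j [ 0.48  0.76 -0.61  1.55 -0.13  1.39 -0.85]
turn deg [-0.09 -0.03  0.36] shift cm if before turn [-0.09  0.03  0.05] after turn [-0.09  0.03  0.05]
-20 95 (array([-27.1,  -8.1, -18.8]), array([ 32.1,  -1.6, -10.3]), array([  1.2,  -4.8, -15.4]))
-10 96 (array([-27.2,  -9. ,  -8.3]), array([32. ,  0.3, -0.1]), array([ 2.3, -5. , -4.2]))
0 86 (array([-27.3,  -8.3,   1.9]), array([31.9, -1. , 10. ]), array([-0.3, -5.3,  5. ]))
10 84 (array([-27.4,  -8.3,  10. ]), array([31.8, -1.9, 20. ]), array([ 4.8, -5.3, 15.1]))
20 93 (array([-27.5,  -8.4,  20. ]), array([31.7, -2. , 28.2]), array([ 3.4, -4.9, 25.1]))
30 94 (array([-27.6,  -8.3,  30.2]), array([31.6, -1.8, 38.5]), array([ 2. , -5.1, 33.3]))
40 63 (array([-27.6,  -9. ,  40.5]), array([31.4,  6.9, 48.5]), array([ 0.7, -5.2, 43.2]))
50 9 (array([-14.8,  -8.6,  50.8]), array([18.4, -7.4, 51.1]), array([ 3.1, -8. , 51. ]))
```

Contact with the rest is felt, so I release a little and look.

Call:
send_rows --plan '[[[0,0,0],[0,0,0],0.2],[[0,0,0],[0,0,0],0.3],[[0,0,0],[0,0,0],0.3],[[0,0,0],[0,0,0],0.3],[[0,0,0],[0,0,0],0.3],[[0,0,0],[0,0,-1],0.3],[[0,0,0],[0,0,-2],0.3],[[0,0,0],[0,0,-2.5],0.3],[[0,0,0],[0,0,-3],0.3],[[0,0,0],[0,0,-3],0.3],[[0,0,0],[0,0,0],0.3],[[0,0,0],[0,0,0],0.3]]'

```text
t: 10.18
eef_pos: [0.5849, 0.023, 0.163]
orientation: [-2.301, -0.907, 0.32]
force: [-0.5, 0.1, -0.1]
opening: 0.0257
finger_force: 0.0
```

```bash
cat > m.py <<'E'
from rig import bot
from h import *
import sys
def plate(c):
    W=world(c).reshape(-1,3);r=W-corner;l=np.c_[r@u,r@ry,r@n]*1000
    return l
for nm in ["side","top"]:
    c=bot.camera(nm);l=plate(c);q=l[(l[:,0]>-20)&(l[:,0]<125)&(abs(l[:,1])<55)&(l[:,2]>4)&(l[:,2]<25)]
    for a in range(-20,125,12):
        k=q[(q[:,0]>=a)&(q[:,0]<a+12)]
        if len(k): print(nm,a,len(k),"y",k[:,1].min().round(1),k[:,1].max().round(1),"n",np.median(k[:,2]).round(1),"umax",k[:,0].max().round(1))
    cv2.imwrite(f"pics/{nm}_{bot.read_state()['t']:.2f}.png",c["image"][:,:,::-1])
E
python3 m.py
```

```text
side -8 72 y -27.7 31.3 n 11.6 umax 3.4
side 4 108 y -27.7 31.5 n 10.5 umax 16.0
side 16 107 y -27.6 31.7 n 10.1 umax 26.5
side 28 120 y -27.5 31.7 n 9.9 umax 39.4
side 40 110 y -27.4 31.9 n 9.5 umax 52.0
side 52 106 y -27.3 32.0 n 9.6 umax 62.7
side 64 120 y -27.2 32.1 n 9.3 umax 75.5
side 76 141 y -45.1 47.8 n 9.3 umax 88.0
side 88 174 y -45.1 47.9 n 9.0 umax 99.0
side 100 111 y -45.0 48.1 n 9.3 umax 106.8
top -8 38 y -30.3 28.7 n 11.3 umax 3.9
top 4 51 y -30.4 30.4 n 9.7 umax 15.7
top 16 56 y -31.0 29.3 n 9.1 umax 28.0
top 28 52 y -31.4 30.5 n 8.5 umax 40.0
top 40 53 y -31.9 30.0 n 8.8 umax 52.0
top 52 54 y -30.6 30.8 n 8.3 umax 64.0
top 64 56 y -31.0 29.4 n 8.1 umax 75.8
top 76 75 y -46.9 47.5 n 8.3 umax 88.0
top 88 92 y -47.8 46.2 n 8.4 umax 99.9
top 100 93 y -48.2 47.2 n 7.8 umax 112.0
```

The plate leans on the rest, centred to within about 1 mm and flat on the face (n ≈ 9 mm). Now I raise the arm and compute the side-grasp pose.

Call:
send_rows --plan '[[[0,0,0],[0,-1.5,-2],1],[[0,0,0],[0,-3,-3.5],1],[[0,0,0],[0,-3,-3],1],[[0,0,0],[0,-1,-1],1]]'

```text
t: 10.62
eef_pos: [0.5803, 0.0286, 0.2891]
orientation: [-2.297, -0.913, 0.319]
force: [1.1, -0.1, 0.5]
opening: 0.0727
finger_force: 0.0
```

```bash
cat > g2.py <<'E'
from rig import bot
from h import *
R2=frame(-n,ry)
B=corner+.0007*ry+.060*u
go(bot,B+.05*n,R2)
go(bot,B-.035*n,R2)
s=bot.read_state();R0=Ro.from_rotvec(s["orientation"])
c=bot.camera("wrist");W=world(c);L=R0.inv().apply((W.reshape(-1,3)-s["eef_pos"]))*1000
q=L[(abs(L[:,1])<62)&(abs(L[:,0])<16)&(L[:,2]>-110)&(L[:,2]<-20)]
for a in range(-78,-20,4):
    k=q[(q[:,2]>=a)&(q[:,2]<a+4)]
    if len(k): print(a,len(k),k.min(0).round(),k.max(0).round())
E
python3 g2.py
```

```text
t 10.62 pos [0.5803 0.0286 0.2891] open 0.0727 F [ 1.11 -0.07  0.52] 0.0 j [ 0.49  0.65 -0.62  1.2  -0.19  1.82 -0.92]
turn deg [-68.64 -69.66 -69.02] shift cm if before turn [-0.13  3.97 19.62] after turn [ 1.961e+01 -1.000e-02  4.000e+00]
t 10.62 pos [0.5803 0.0286 0.2891] open 0.0727 F [ 1.11 -0.07  0.52] 0.0 j [ 0.49  0.65 -0.62  1.2  -0.19  1.82 -0.92]
turn deg [-68.64 -69.66 -69.02] shift cm if before turn [-0.22 12.47 19.64] after turn [ 1.961e+01 -1.000e-02  1.250e+01]
-78 589 [-10. -51. -78.] [ 13.  50. -74.]
-74 545 [-11. -50. -74.] [ 13.  50. -70.]
-70 506 [-10. -50. -70.] [ 13.  50. -66.]
-66 464 [-11. -50. -66.] [ 13.  50. -62.]
-62 407 [-10. -51. -62.] [ 12.  50. -58.]
-58 371 [-10. -50. -58.] [ 13.  50. -54.]
-54 272 [-10. -48. -54.] [ 12.  48. -50.]
-50 139 [-10. -43. -50.] [ 11.  43. -46.]
-46 1 [  6.  37. -46.] [  6.  37. -46.]
```

Call:
send_rows --plan '[[[-4.04,-4.1,-4.06],[0,0,0],1],[[-4.04,-4.1,-4.06],[0,0,0],1],[[-4.04,-4.1,-4.06],[0,0,0],1],[[-4.04,-4.1,-4.06],[0,0,0],1],[[-4.04,-4.1,-4.06],[0,0,0],1],[[-4.04,-4.1,-4.06],[0,0,0],1],[[-4.04,-4.1,-4.06],[0,0,0],1],[[-4.04,-4.1,-4.06],[0,0,0],1],[[-4.04,-4.1,-4.06],[0,0,0],1],[[-4.04,-4.1,-4.06],[0,0,0],1],[[-4.04,-4.1,-4.06],[0,0,0],1],[[-4.04,-4.1,-4.06],[0,0,0],1],[[-4.04,-4.1,-4.06],[0,0,0],1],[[-4.04,-4.1,-4.06],[0,0,0],1],[[-4.04,-4.1,-4.06],[0,0,0],1],[[-4.04,-4.1,-4.06],[0,0,0],1],[[-4.04,-4.1,-4.06],[0,0,0],1],[[0,0,0],[0,0,0],1]]'

```text
t: 12.17
eef_pos: [0.5733, 0.0255, 0.2785]
orientation: [0.91, 2.124, -0.448]
force: [-0.5, -0.7, -0.8]
opening: 0.0855
finger_force: 0.0
```

```bash
python3 g2.py; python3 m.py
```

```text
t 12.17 pos [0.5733 0.0255 0.2785] open 0.0855 F [-0.51 -0.72 -0.81] 0.0 j [ 0.11  0.13 -0.82  2.04  1.06  1.24 -0.43]
turn deg [-0.46 -0.07  1.01] shift cm if before turn [18.62  1.08  3.52] after turn [18.64  0.72  3.51]
t 12.17 pos [0.5733 0.0255 0.2785] open 0.0855 F [-0.51 -0.72 -0.81] 0.0 j [ 0.11  0.13 -0.82  2.04  1.06  1.24 -0.43]
turn deg [-0.46 -0.07  1.01] shift cm if before turn [18.61  1.14 12.02] after turn [18.64  0.72 12.01]
-78 657 [-12. -56. -78.] [ 11.  57. -74.]
-74 560 [-12. -56. -74.] [ 11.  57. -70.]
-70 554 [-12. -56. -70.] [ 11.  57. -66.]
-66 473 [-11. -56. -66.] [ 11.  57. -62.]
-62 448 [-12. -56. -62.] [ 11.  57. -58.]
-58 327 [-12. -55. -58.] [ 11.  55. -54.]
-54 144 [-11. -43. -54.] [  9.  43. -50.]
-50 2 [ -2. -43. -50.] [ -1.  43. -50.]
side -8 74 y -27.7 31.3 n 11.6 umax 3.5
side 4 109 y -27.7 31.5 n 10.3 umax 16.0
side 16 107 y -27.6 31.5 n 10.3 umax 26.5
side 28 120 y -27.5 31.6 n 10.2 umax 39.4
side 40 105 y -27.4 32.0 n 9.8 umax 52.0
side 52 111 y -27.3 31.9 n 9.6 umax 62.6
side 64 119 y -27.2 32.1 n 9.6 umax 75.5
side 76 145 y -45.1 47.8 n 9.3 umax 88.0
side 88 170 y -45.2 47.8 n 9.1 umax 98.9
side 100 111 y -45.0 47.9 n 9.0 umax 106.9
top -8 38 y -30.0 18.9 n 11.1 umax 3.2
top 4 38 y -30.7 16.5 n 8.6 umax 15.4
top 16 39 y -31.2 12.5 n 9.1 umax 28.0
top 28 18 y -31.7 9.6 n 9.6 umax 38.2
top 64 2 y -10.8 -8.6 n 7.5 umax 72.7
top 76 5 y -19.7 13.0 n 7.3 umax 86.1
top 88 1 y -10.2 -10.2 n 7.5 umax 99.2
top 100 20 y 16.1 46.1 n 7.5 umax 111.7
```

Call:
send_rows --plan '[[[-0.5,0,1.0],[0,0,0],1],[[0,0,0],[2.0,0.1,0.3],1],[[0,0,0],[3.0,0.1,0.5],1],[[0,0,0],[3.3,0.12,0.6],1],[[0,0,0],[3.3,0.1,0.6],1],[[0,0,0],[3.0,0.1,0.6],1],[[0,0,0],[2.4,0.1,0.5],1],[[0,0,0],[1.6,0.1,0.4],1],[[0,0,0],[0,0,0],1],[[0,0,0],[0,0,0],1]]'

```text
t: 13.15
eef_pos: [0.525, 0.1021, 0.1187]
orientation: [0.938, 2.107, -0.419]
force: [0.3, 0.7, 0.8]
opening: 0.0854
finger_force: 0.0
```

```bash
cat > g3.py <<'E'
from rig import bot
from h import *
R2=frame(-n,ry)
B=corner+.0007*ry+.060*u
go(bot,B-.045*n,R2)
s=bot.read_state();R0=Ro.from_rotvec(s["orientation"])
c=bot.camera("wrist");W=world(c);L=R0.inv().apply((W.reshape(-1,3)-s["eef_pos"]))*1000
print("plate in tool frame")
r=W.reshape(-1,3)-corner;l=np.c_[r@u,r@ry,r@n]*1000
m=(l[:,0]>-5)&(l[:,0]<115)&(abs(l[:,1])<55)&(l[:,2]>4)&(l[:,2]<16)
for a in range(0,115,10):
    k=m&(l[:,0]>=a)&(l[:,0]<a+10)
    if k.sum()>3: print(a,k.sum(),"restY",l[k,1].min().round(1),l[k,1].max().round(1),"toolY",L[k,1].min().round(1),L[k,1].max().round(1),"n",np.median(l[k,2]).round(1),"toolz",np.median(L[k,2]).round(1),"umax",l[k,0].max().round(1))
cv2.imwrite("pics/w3.png",c["image"][:,:,::-1])
E
python3 g3.py
```

```text
t 13.15 pos [0.525  0.1021 0.1187] open 0.0854 F [0.33 0.66 0.82] 0.0 j [-0.15  0.45 -0.83  2.16  1.23  1.36 -0.98]
turn deg [ 0.17 -0.14 -0.88] shift cm if before turn [ 0.64 -0.98  9.56] after turn [ 0.68 -0.94  9.56]
plate in tool frame
0 1159 restY -30.0 31.7 toolY -41.1 20.5 n 10.2 toolz 40.5 umax 10.0
10 1158 restY -30.1 31.8 toolY -41.2 20.8 n 10.1 toolz 40.6 umax 20.0
20 1120 restY -30.2 31.9 toolY -41.1 21.0 n 10.0 toolz 40.7 umax 30.0
30 1070 restY -30.1 31.2 toolY -40.8 20.4 n 9.9 toolz 40.7 umax 40.0
40 1020 restY -30.1 31.2 toolY -40.7 20.7 n 9.8 toolz 40.8 umax 50.0
50 984 restY -30.4 31.4 toolY -40.8 21.0 n 9.7 toolz 40.9 umax 60.0
60 955 restY -30.3 31.4 toolY -40.5 21.2 n 9.6 toolz 41.0 umax 70.0
70 930 restY -43.4 46.5 toolY -53.4 36.4 n 9.5 toolz 41.0 umax 80.0
80 1435 restY -47.2 48.8 toolY -57.2 38.9 n 9.4 toolz 41.2 umax 90.0
90 1316 restY -47.5 48.1 toolY -57.3 38.3 n 9.3 toolz 41.2 umax 100.0
100 1053 restY -47.3 48.5 toolY -57.0 38.8 n 9.2 toolz 41.3 umax 108.7
```

View pics/w3.png

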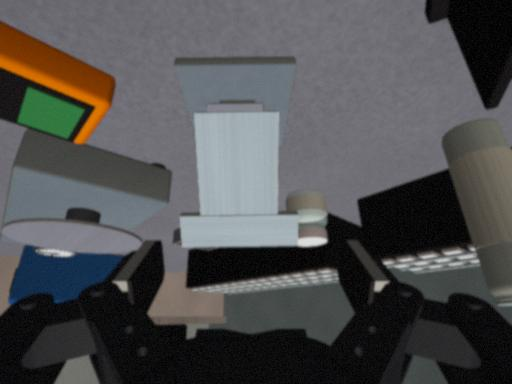

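The wrist view shows the plate lying on the rest at (238,165), 10 mm off the gripper's centre line. I centre the gripper, go in and close on the stem's sides.

Call:
send_rows --plan '[[[0,0,-0.5],[0.3,-0.5,0.5],1],[[0,0,0],[0.36,-0.48,1.0],1],[[0,0,0],[0,0,2.0],1],[[0,0,0],[0,0,2.0],1],[[0,0,0],[0,0,1.5],1],[[0,0,0],[0,0,1.0],1],[[0,0,0],[0,0,0],1]]'

```text
t: 13.78
eef_pos: [0.5558, 0.0499, 0.0615]
orientation: [0.931, 2.11, -0.428]
force: [0.2, -0.6, -0.2]
opening: 0.0847
finger_force: 0.0
```

```bash
python3 g3.py
```

```text
t 13.78 pos [0.5558 0.0499 0.0615] open 0.0847 F [ 0.23 -0.61 -0.18] 0.0 j [-0.09  0.55 -0.75  2.21  1.39  1.29 -1.05]
turn deg [-0.06 -0.03 -0.39] shift cm if before turn [0.11 0.34 1.35] after turn [0.11 0.34 1.35]
plate in tool frame
0 2806 restY -29.9 32.1 toolY -27.6 34.3 n 10.3 toolz -41.7 umax 10.0
10 2699 restY -30.1 31.9 toolY -27.8 34.2 n 10.1 toolz -41.6 umax 20.0
20 2538 restY -30.1 31.8 toolY -27.7 34.2 n 10.0 toolz -41.5 umax 30.0
30 2399 restY -30.0 31.8 toolY -27.5 34.3 n 9.9 toolz -41.4 umax 40.0
40 2248 restY -30.3 31.8 toolY -27.7 34.4 n 9.8 toolz -41.3 umax 50.0
50 2135 restY -30.3 31.9 toolY -27.6 34.5 n 9.7 toolz -41.2 umax 60.0
60 2002 restY -30.1 31.7 toolY -27.4 34.5 n 9.6 toolz -41.1 umax 70.0
70 1906 restY -46.4 44.3 toolY -43.6 47.1 n 9.5 toolz -41.1 umax 80.0
80 2976 restY -47.4 47.9 toolY -44.5 50.8 n 9.4 toolz -40.9 umax 90.0
90 2632 restY -47.3 48.6 toolY -44.4 51.5 n 9.3 toolz -40.9 umax 100.0
100 2050 restY -47.2 48.7 toolY -44.3 51.6 n 9.2 toolz -40.7 umax 108.9
```

Call:
send_rows --plan '[[[0,0,-0.3],[0.05,0.34,0],1],[[0,0,0],[0,0,0.6],1],[[0,0,0],[0,0,0.6],1],[[0,0,0],[0,0,0],0.85],[[0,0,0],[0,0,0],0.75],[[0,0,0],[0,0,0],0.5],[[0,0,0],[0,0,0],0.5],[[0,0,0],[0,0,0],0.5]]' --newtons 50

```text
t: 14.5
eef_pos: [0.5642, 0.0493, 0.0546]
orientation: [0.922, 2.114, -0.426]
force: [-2.2, -0.1, 2.8]
opening: 0.0605
finger_force: 54.3
```

```bash
python3 g3.py; python3 g2.py | tail -9
```

```text
t 14.5 pos [0.5642 0.0493 0.0546] open 0.0605 F [-2.23 -0.08  2.79] 54.2540180683136 j [-0.09  0.57 -0.74  2.2   1.42  1.28 -1.04]
turn deg [ 0.22 -0.05 -0.02] shift cm if before turn [-0.03 -0.24  0.43] after turn [-0.03 -0.24  0.43]
plate in tool frame
0 3128 restY -28.0 33.9 toolY -30.9 31.0 n 10.1 toolz -50.8 umax 10.0
10 3027 restY -28.2 34.0 toolY -31.0 31.1 n 10.1 toolz -50.7 umax 20.0
20 2832 restY -28.0 33.9 toolY -30.9 31.0 n 10.0 toolz -50.6 umax 30.0
30 2664 restY -28.0 34.0 toolY -30.9 31.2 n 9.9 toolz -50.5 umax 40.0
40 2733 restY -33.6 39.9 toolY -36.4 37.0 n 9.8 toolz -50.5 umax 50.0
50 2580 restY -40.5 46.6 toolY -43.4 43.7 n 9.8 toolz -50.4 umax 60.0
60 2284 restY -27.2 33.7 toolY -30.1 30.8 n 9.6 toolz -50.3 umax 70.0
70 2090 restY -27.7 35.8 toolY -30.6 33.0 n 9.5 toolz -50.2 umax 80.0
80 2289 restY -33.2 39.9 toolY -36.1 37.0 n 9.4 toolz -50.1 umax 90.0
90 2249 restY -34.0 40.5 toolY -36.9 37.6 n 9.3 toolz -50.0 umax 100.0
100 951 restY -32.7 39.0 toolY -35.5 36.2 n 9.2 toolz -49.9 umax 109.1
turn deg [ 0.22 -0.05 -0.01] shift cm if before turn [-0.03 -0.23 -0.57] after turn [-0.03 -0.23 -0.57]
-78 426 [-12. -43. -78.] [ 11.  44. -74.]
-74 521 [-12. -43. -74.] [ 11.  44. -70.]
-70 454 [-12. -43. -70.] [ 11.  44. -66.]
-66 414 [-12. -44. -66.] [ 11.  44. -62.]
-62 400 [-12. -43. -62.] [ 11.  44. -58.]
-58 355 [-11. -43. -58.] [ 11.  44. -54.]
-54 5544 [-16. -43. -54.] [ 16.  44. -50.]
-50 2061 [-16. -41. -50.] [ 16.  42. -47.]
```

Gripped at a 60.5 mm opening, with the fingertips about 3.5 mm above the plate's underside. I lift along the normal and level the plate.

Call:
send_rows --plan '[[[0,0,0],[0,0,-0.5],0.5],[[0,0,0],[0,0,-1.5],0.5],[[0,0,0],[0,0,-2.5],0.5],[[0,0,0],[0,0,-3],0.5],[[0,0,0],[0,0,-3],0.5],[[0,0,0],[0,0,-2.5],0.5],[[0,0,0],[0,0,-1.5],0.5],[[0,0,0],[0,0,0],0.5]]'

```text
t: 15.27
eef_pos: [0.4885, 0.1348, 0.1494]
orientation: [0.919, 2.116, -0.416]
force: [0.7, 0.2, -2.5]
opening: 0.0607
finger_force: 54.7
```

```bash
cat > g4.py <<'E'
from rig import bot
from h import *
R3=frame(-Z,ry)
go(bot,[.479,-.1413,.12],R3)
print(bot.read_state()["wrist_torque"])
E
python3 g4.py
```

```text
t 15.27 pos [0.4885 0.1348 0.1494] open 0.0607 F [ 0.74  0.15 -2.48] 54.7234833240509 j [-0.2   0.39 -0.89  2.16  1.12  1.42 -0.96]
turn deg [ 0.66 49.82  0.25] shift cm if before turn [-10.43 -19.65  16.65] after turn [-19.62 -19.46   2.94]
[0.82598506 0.74240136 0.01873529]
```

Call:
send_rows --plan '[[[0.08,6.23,0.03],[0,0,0],0.5],[[0.08,6.23,0.03],[0,0,0],0.5],[[0.08,6.23,0.03],[0,0,0],0.5],[[0.08,6.23,0.03],[0,0,0],0.5],[[0.08,6.23,0.03],[0,0,0],0.5],[[0.08,6.23,0.03],[0,0,0],0.5],[[0.08,6.23,0.03],[0,0,0],0.5],[[0.08,6.23,0.03],[0,0,0],0.5],[[0,0,0],[-1.5,-1.5,0],0.5],[[0,0,0],[-2.5,-2.5,0],0.5],[[0,0,0],[-2.8,-2.8,0],0.5],[[0,0,0],[-2.8,-2.8,0],0.5],[[0,0,0],[-2.8,-2.8,0],0.5],[[0,0,0],[-2.8,-2.8,0],0.5],[[0,0,0],[-2.5,-2.5,0],0.5],[[0,0,0],[-1.5,-1.5,0],0.5],[[0,0,0],[0,0,0],0.5],[[0,0,0],[0,0,0],0.5],[[0,0,0],[0,0,0],0.5]]'

```text
t: 16.85
eef_pos: [0.476, -0.1408, 0.1483]
orientation: [-1.265, -2.873, 0.008]
force: [-1.0, 0.5, -2.0]
opening: 0.0604
finger_force: 54.8
```

```bash
cat > g5.py <<'E'
from rig import bot
from h import *
import sys
exec(open("g4.py").read().split("\n",2)[2])
for i in range(int(sys.argv[1]) if len(sys.argv)>1 else 1):
    c=bot.camera("side");W=world(c).reshape(-1,3)
    s=bot.read_state();q=W[(np.hypot(W[:,0]-.479,W[:,1]+.141)<.075)]
    R0=Ro.from_rotvec(s["orientation"]);L=R0.inv().apply(q-s["eef_pos"])*1000
    print("F",s["force"].round(2))
    for lo,hi in [(.06,.098),(.098,.12),(.15,.185),(.185,.215)]:
        k=(q[:,2]>lo)&(q[:,2]<hi)
        if k.sum(): print(lo,k.sum(),np.percentile(q[k,2],[2,50,98]).round(4),"mean xy",q[k].mean(0).round(3))
cv2.imwrite("pics/s5.png",c["image"][:,:,::-1])
E
python3 g5.py 3
```

```text
t 16.85 pos [ 0.476  -0.1408  0.1483] open 0.0604 F [-1.04  0.54 -1.99] 54.767369627952576 j [ 0.99  0.26 -0.91  1.93  0.24  1.07  0.72]
turn deg [-0.32  0.01 -0.33] shift cm if before turn [-0.24  0.2   2.83] after turn [-0.24  0.18  2.83]
[0.00932521 0.00027668 0.01005655]
F [-0.72  0.56 -2.8 ]
0.06 1055 [0.0904 0.0927 0.0946] mean xy [ 0.477 -0.137  0.093]
0.185 612 [0.1917 0.1988 0.2124] mean xy [ 0.469 -0.13   0.199]
F [-0.61 -0.06 -1.94]
0.06 1056 [0.0903 0.0927 0.0947] mean xy [ 0.477 -0.137  0.093]
0.185 622 [0.1922 0.1991 0.2127] mean xy [ 0.469 -0.129  0.199]
F [ 0.75  0.53 -1.85]
0.06 1059 [0.0901 0.0927 0.0947] mean xy [ 0.477 -0.137  0.093]
0.185 621 [0.1921 0.1992 0.2121] mean xy [ 0.469 -0.129  0.2  ]
```

Call:
send_rows --plan '[[[0,0,0],[-0.12,0.1,0.8],0.5],[[0,0,0],[-0.12,0.1,1.5],0.5],[[0,0,0],[0,0,2.0],0.5],[[0,0,0],[0,0,2.0],0.5],[[0,0,0],[0,0,1.4],0.5],[[0,0,0],[0,0,0.8],0.5],[[0,0,0],[0,0,0.5],0.5],[[0,0,0],[0,0,0.3],0.5],[[0,0,0],[0,0,0.3],0.5],[[0,0,0],[0,0,0.3],0.5],[[0,0,0],[0,0,0.2],0.5],[[0,0,0],[0,0,0.2],0.5],[[0,0,0],[0,0,0.2],0.5],[[0,0,0],[0,0,0],0.5],[[0,0,0],[0,0,0],0.5]]'

```text
t: 18.25
eef_pos: [0.4801, -0.1419, 0.0443]
orientation: [1.266, 2.875, -0.008]
force: [-0.2, -0.2, -0.3]
opening: 0.0601
finger_force: 54.9
```

```bash
python3 g5.py 4
```

```text
t 18.25 pos [ 0.4801 -0.1419  0.0443] open 0.0601 F [-0.17 -0.24 -0.28] 54.93804752826691 j [ 0.89  0.41 -0.83  2.02  0.4   0.87  0.57]
turn deg [-0.26  0.13 -0.32] shift cm if before turn [ 0.1  -0.07 -7.57] after turn [ 0.12 -0.04 -7.57]
[ 0.08457815 -0.19343929  0.01284485]
F [ 1.28  0.26 -0.32]
0.06 976 [0.083  0.0912 0.0966] mean xy [ 0.471 -0.128  0.09 ]
0.098 81 [0.0981 0.1078 0.1185] mean xy [ 0.477 -0.136  0.109]
0.15 433 [0.1511 0.1698 0.1846] mean xy [ 0.475 -0.132  0.169]
0.185 333 [0.1856 0.1918 0.2138] mean xy [ 0.477 -0.131  0.195]
F [ 0.69  0.44 -1.43]
0.06 977 [0.083  0.0908 0.0969] mean xy [ 0.471 -0.128  0.09 ]
0.098 84 [0.0986 0.1083 0.1189] mean xy [ 0.477 -0.136  0.108]
0.15 425 [0.1511 0.1699 0.1846] mean xy [ 0.475 -0.132  0.169]
0.185 346 [0.1853 0.1921 0.2145] mean xy [ 0.477 -0.13   0.195]
F [-0.21 -0.1  -1.08]
0.06 974 [0.0832 0.091  0.0968] mean xy [ 0.471 -0.127  0.09 ]
0.098 82 [0.098  0.1086 0.1185] mean xy [ 0.476 -0.137  0.108]
0.15 430 [0.1511 0.1696 0.1848] mean xy [ 0.475 -0.132  0.169]
0.185 339 [0.1854 0.1918 0.2141] mean xy [ 0.476 -0.131  0.195]
F [ 1.04  0.34 -0.76]
0.06 975 [0.083  0.0912 0.0968] mean xy [ 0.471 -0.128  0.09 ]
0.098 77 [0.0991 0.109  0.1191] mean xy [ 0.475 -0.137  0.109]
0.15 420 [0.1514 0.1697 0.1846] mean xy [ 0.475 -0.132  0.169]
0.185 347 [0.1854 0.1919 0.2147] mean xy [ 0.477 -0.131  0.195]
```

Call:
send_rows --plan '[[[0,0,0],[0,0,0.2],0.5],[[0,0,0],[0,0,0.2],0.5],[[0,0,0],[0,0,0],0.5],[[0,0,0],[0,0,0],0.8],[[0,0,0],[0,0,0],0.95],[[0,0,0],[0,0,0],0.95],[[0,0,0],[0,0,0],0.95],[[0,0,0],[0,0,-0.5],0.95],[[0,0,0],[0,0,-1.5],0.95],[[0,0,0],[0,0,-3],0.95],[[0,0,0],[0,0,-4],0.95],[[0,0,0],[0,0,-4],0.95],[[0,0,0],[0,0,-3],0.95],[[0,0,0],[0,0,0],0.95],[[0,0,0],[0,0,0],0.95]]'

```text
t: 19.7
eef_pos: [0.4813, -0.1415, 0.2021]
orientation: [1.265, 2.872, -0.009]
force: [0.1, -0.3, -0.6]
opening: 0.081
finger_force: 0.0
```

```bash
python3 - <<'E'
from rig import bot
from h import *
s=bot.read_state();print(s["t"],s["eef_pos"],s["opening"],s["finger_force"])
c=bot.camera("wrist");W=world(c).reshape(-1,3)
q=W[(np.hypot(W[:,0]-.479,W[:,1]+.141)<.078)&(W[:,2]<.12)]
for lo,hi in [(.075,.086),(.086,.1)]:
    k=q[(q[:,2]>lo)&(q[:,2]<hi)];print(lo,len(k),k.mean(0).round(4),rect(k[:,:2]))
    m=k.mean(0);print("normal",np.linalg.svd(k-m,full_matrices=False)[2][2].round(3),np.percentile(k[:,2],[2,50,98]).round(4))
cv2.imwrite("pics/w6.png",c["image"][:,:,::-1])
E
```

```text
19.7 [ 0.48129183 -0.14146124  0.20212083] 0.0809951039987756 0.0
0.075 6333 [ 0.4756 -0.1388  0.083 ] (array([ 479.7, -142.2]), array([138.8, 138.4]), 86.2)
normal [-0.001 -0.     1.   ] [0.0816 0.083  0.0844]
0.086 7341 [ 0.4775 -0.1386  0.0919] (array([ 476.4, -137.2]), array([ 95.9, 108.3]), 42.8)
normal [-0.001 -0.     1.   ] [0.0904 0.092  0.0934]
```

View pics/w6.png

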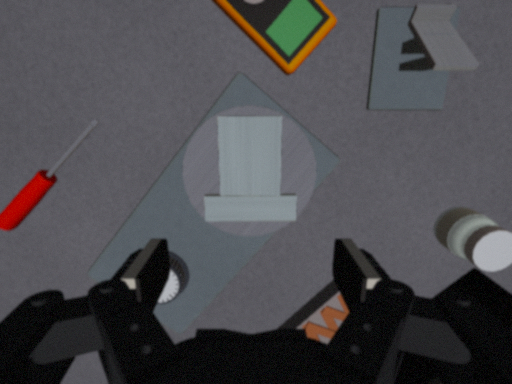

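The plate lies flat and centred on the pan, at (250,165) in the image. The pan has sunk to about 83 mm, so the needle should be near 1.0 rad. Next I move over the dial.

Call:
send_rows --plan '[[[0,0,0],[-2.0,-1.7,0],0.95],[[0,0,0],[-2.8,-2.4,0],0.95],[[0,0,0],[-2.8,-2.4,0],0.95],[[0,0,0],[-2.8,-2.4,0],0.95],[[0,0,0],[-2.0,-1.7,0],0.95],[[0,0,0],[-0.8,-0.75,0],0.95],[[0,0,0],[0,0,0],0.95]]'

```text
t: 20.33
eef_pos: [0.4835, -0.3178, 0.1984]
orientation: [-1.271, -2.868, 0.007]
force: [-0.2, 0.1, -0.3]
opening: 0.081
finger_force: 0.0
```

```bash
cat > dial.py <<'E'
from rig import bot
from h import *
import sys
s=bot.read_state()
c=bot.camera("wrist");W=world(c)
near=np.hypot(W[...,0]-.4879,W[...,1]+.3154)<.045
k=W[near&(W[...,2]>.068)&(W[...,2]<.082)]
(x,y),r=cv2.minEnclosingCircle((k[:,:2]*1000).astype(np.float32));print("bezel",x,y,r,np.median(k[:,2]))
# rectified overhead view at z=.075, 0.2mm/px, centred on the bezel; up=scale -x, right=scale's +y (clockwise from -x)
ctr=np.array([x,y])/1000;ex=-az(3)[:2];ey=az(93)[:2]
g=(np.arange(300)-150)*.00025
rr,cc=np.meshgrid(g,g,indexing="ij")
P=np.stack([ctr[0]-rr*ex[0]+cc*ey[0],ctr[1]-rr*ex[1]+cc*ey[1],np.full_like(rr,.075)],-1)@c["R"].T+c["t"]
mx=(P[...,0]/P[...,2]*c["fx"]+c["cx"]).astype(np.float32);my=(P[...,1]/P[...,2]*c["fy"]+c["cy"]).astype(np.float32)
o=cv2.remap(c["image"],mx,my,cv2.INTER_CUBIC)
cv2.imwrite(sys.argv[1],cv2.resize(o,(560,560))[:,:,::-1])
go(bot,[*ctr,.105],frame(-Z,ry))
E
python3 dial.py pics/d1.png
```

```text
bezel 488.834228515625 -317.2016906738281 30.915626525878906 0.07639336955847938
t 20.38 pos [ 0.4844 -0.3147  0.199 ] open 0.0814 F [-0.66 -0.08 -0.19] 0.0 j [ 1.15  0.36 -0.83  1.69  0.28  1.22  1.  ]
turn deg [-0.27 -0.13 -0.4 ] shift cm if before turn [-0.5   0.21  9.4 ] after turn [-0.48  0.16  9.4 ]
```

View pics/d1.png

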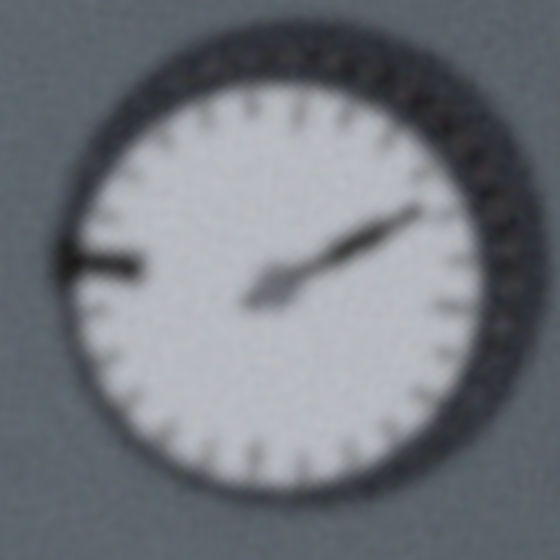

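The rectified dial view is up = scale −x, with its right side clockwise. The face centre is at (279,286). The needle tip is at (420,207), about 60.6° clockwise. The zero mark is at (105,265), about −83°. So the bezel must turn about 143.7° clockwise. I go lower and centre on it.

Call:
send_rows --plan '[[[0,0,0],[-0.25,0.08,2],1],[[0,0,0],[-0.25,0.08,3.5],1],[[0,0,0],[0,0,3.5],1],[[0,0,0],[0,0,3],1],[[0,0,0],[0,0,1],1],[[0,0,0],[0,0,0],1],[[0,0,0],[0,0,0],1]]'

```text
t: 20.97
eef_pos: [0.4905, -0.3168, 0.0716]
orientation: [-1.262, -2.877, 0.007]
force: [0.5, -0.2, 0.3]
opening: 0.0857
finger_force: 0.0
```

```bash
cat > cen.py <<'E'
from rig import bot
from h import *
for i in range(3):
    c=bot.camera("wrist");s=bot.read_state();R0=Ro.from_rotvec(s["orientation"]);W=world(c).reshape(-1,3)
    L=R0.inv().apply(W-s["eef_pos"])*1000
    f=L[(abs(L[:,0])<16)&(abs(L[:,1])<65)&(L[:,2]>-75)&(L[:,2]<-58)]
    near=(np.hypot(W[:,0]-.4885,W[:,1]+.316)<.05)
    b=L[near&(W[:,2]>.0715)&(W[:,2]<.08)&(L[:,2]>-42)]
    p=(b[:,:2]).astype(np.float32);(x,y),r=cv2.minEnclosingCircle(p)
    print(s["eef_pos"].round(4),"bezel in tool mm",round(x,1),round(y,1),round(r,1),"extent",b[:,:2].min(0).round(1),b[:,:2].max(0).round(1),"fingers",f[:,:2].min(0).round(1),f[:,:2].max(0).round(1))
E
python3 cen.py
```

```text
[ 0.4914 -0.3176  0.0727] bezel in tool mm 2.4 -1.7 30.7 extent [-27.6 -31.8] [32.9 28.8] fingers [-10.9 -56.2] [13.1 57. ]
[ 0.4916 -0.3182  0.0731] bezel in tool mm 2.9 -1.2 30.7 extent [-26.5 -31.5] [33.3 29.1] fingers [-11.1 -55.9] [12.  57.4]
[ 0.4915 -0.3186  0.0732] bezel in tool mm 3.3 -1.0 30.5 extent [-26.3 -31.2] [33.5 29.3] fingers [-11.3 -55.7] [12.  57.3]
```

Call:
send_rows --plan '[[[0,0,0],[0.25,-0.17,1.5],1],[[0,0,0],[0,0,1.7],1],[[0,0,0],[0,0,1.5],1],[[0,0,0],[0,0,0.9],1],[[0,0,0],[0,0,0],1],[[0,0,0],[0,0,0],1]]' --newtons 25

```text
t: 21.62
eef_pos: [0.4872, -0.3182, 0.0156]
orientation: [1.266, 2.875, -0.008]
force: [0.2, -0.7, -0.7]
opening: 0.0852
finger_force: 0.0
```

```bash
python3 cen.py; python3 -c "
from rig import bot
print(bot.read_state()['force'])"
```

```text
[ 0.29136661 -0.52198689 -0.26994518]Traceback (most recent call last):
  File "cen.py", line 10, in <module>
    print(s["eef_pos"].round(4),"bezel in tool mm",round(x,1),round(y,1),round(r,1),"extent",b[:,:2].min(0).round(1),b[:,:2].max(0).round(1),"fingers",f[:,:2].min(0).round(1),f[:,:2].max(0).round(1))
                                                                                             ~~~~~~~~~~~^^^
    return umr_minimum(a, axis, None, out, keepdims, initial, where)
ValueError: zero-size array to reduction operation minimum which has no identity
```

Call:
send_rows --plan '[[[0,0,0],[0,0,0],0.8],[[0,0,0],[0,0,0],0.7],[[0,0,0],[0,0,0],0.5],[[0,0,0],[0,0,0],0.5],[[0,0,0],[0,0,0],0.5]]' --newtons 25

```text
t: 22.08
eef_pos: [0.4885, -0.3175, 0.0163]
orientation: [1.264, 2.873, -0.007]
force: [0.6, 1.7, 6.7]
opening: 0.0592
finger_force: 27.0
```

Call:
send_rows --plan '[[[0,0,3.5],[0,0,0],0.5],[[0,0,6.5],[0,0,0],0.5],[[0,0,6.5],[0,0,0],0.5],[[0,0,0],[0,0,0],0.5]]'

```text
t: 22.42
eef_pos: [0.4885, -0.3176, 0.0163]
orientation: [1.666, 2.66, -0.007]
force: [0.6, 3.2, 7.1]
opening: 0.0593
finger_force: 27.2
```

Call:
send_rows --plan '[[[0,0,6.9],[0,0,0],0.5],[[0,0,6.9],[0,0,0],0.5],[[0,0,6.9],[0,0,0],0.5],[[0,0,6.9],[0,0,0],0.5],[[0,0,6.9],[0,0,0],0.5],[[0,0,6.9],[0,0,0],0.5],[[0,0,6.9],[0,0,0],0.5],[[0,0,6.9],[0,0,0],0.5],[[0,0,6.9],[0,0,0],0.5],[[0,0,6.9],[0,0,0],0.5],[[0,0,6.9],[0,0,0],0.5],[[0,0,6.9],[0,0,0],0.5],[[0,0,6.9],[0,0,0],0.5],[[0,0,6.9],[0,0,0],0.5],[[0,0,6.9],[0,0,0],0.5],[[0,0,6.9],[0,0,0],0.5],[[0,0,6.9],[0,0,0],0.5],[[0,0,6.9],[0,0,0],0.5],[[0,0,3],[0,0,0],0.5],[[0,0,0],[0,0,0],0.5]]'

```text
t: 24.08
eef_pos: [0.4885, -0.3176, 0.0163]
orientation: [3.122, -0.305, 0.001]
force: [0.9, 1.1, 6.2]
opening: 0.0588
finger_force: 27.3
```

Call:
send_rows --plan '[[[0,0,0],[0,0,0],0.5],[[0,0,0],[0,0,0],0.5],[[0,0,0],[0,0,0],0.8],[[0,0,0],[0,0,0],1],[[0,0,0],[0,0,0],1],[[0,0,0],[0,0,0],1],[[0,0,0],[0,0,-1],1],[[0,0,0],[0,0,-3],1],[[0,0,0],[0,0,-4],1],[[0,0,0],[0,0,-4],1],[[0,0,0],[0,0,-4],1],[[0,0,0],[0,0,-2],1],[[0,0,0],[0,0,0],1],[[0,0,0],[0,0,0],1]]'

```text
t: 25.25
eef_pos: [0.4877, -0.3176, 0.1968]
orientation: [3.12, -0.307, 0.001]
force: [-0.5, 0.7, -0.9]
opening: 0.0851
finger_force: 0.0
```

```bash
python3 dial.py pics/d2.png
```

```text
bezel 489.91387939453125 -317.12554931640625 30.599750518798828 0.07630512770052081
t 25.3 pos [ 0.4865 -0.317   0.1949] open 0.0857 F [-0.59  0.7  -0.36] 0.0 j [ 0.63  0.28 -0.16  1.7   0.05  1.17 -1.31]
turn deg [-3.0000e-02  4.2000e-01 -1.4402e+02] shift cm if before turn [ 0.35 -0.1   8.99] after turn [-0.24  0.24  8.99]
```

View pics/d2.png

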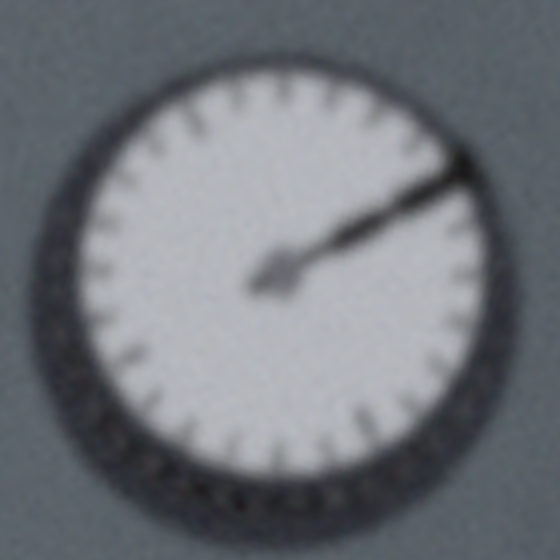

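The zero mark (465,165) now lies in line with the needle tip (about (410,200)). I'll check the plate once more and hand in.

```bash
python3 - <<'E'
from rig import bot
from h import *
W=world(bot.camera("side")).reshape(-1,3);k=W[(np.hypot(W[:,0]-.479,W[:,1]+.141)<.07)&(W[:,2]>.088)&(W[:,2]<.1)]
print(len(k),rect(k[:,:2]),np.percentile(k[:,2],[2,50,98]))
print(bot.finish_job())
E
```

```text
552 (array([ 480.3, -133. ]), array([ 95.7, 112.3]), 36.7) [0.08904508 0.09176373 0.09388149]
the job is handed in; nothing more can be done
None
```

I carried out every step and handed the job in at about 25 s of the 72 s allowed; the hand-in gave no verdict. The check plate leaned on the rest, then was laid flat in the middle of the pan and let go. The bezel's zero mark was turned into line with the needle tip, judged from the wrist picture.

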